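# Slip the tapered eye hood loosely over the microscope's eyepiece

## Robot

A 7-joint arm with a two-finger parallel gripper is mounted at the origin on the work surface. World frame = base frame: x ahead of the robot, y to its left, z up, the work surface at z = 0. Lengths are in m, angles in rad, forces in N, time in s.
With the tool pointing down it reaches from about 0.425 to 0.95 m from the base axis. Payload 4.7 kg.
Tool frame: the origin (TCP) lies on the centre line of the jaws, within the pads' length; the fingertips stand robot.nose_length ahead of it and the grasp point (between the pads) lies 8 mm behind it (robot.nose_length is the distance from the TCP to the fingertips, in m); z points along the fingers, y is the line along which they close (so a half turn about z gives the same grasp; the last joint's range is limited). The gripper opens to 85 mm and grips with 20 to 120 N. Pads are 22 mm wide; open, the fingers measure 114 mm over their backs; the gripper's body (76 mm by 85 mm) begins 54 mm behind the grasp point. The pads swing forward as they close: fully open they stand 13 mm farther back than shut.
Start: joints at [-1.177, 0.469, -0.049, 1.532, 0.024, 1.141, -0.082], TCP at [0.277, 0.616, 0.242] pointing down, gripper open.
Joint ranges: [-2.59, 2.59], [-0.33, 1.99], [-1.39, 1.29], [0.1, 2.45], [-1.04, 4.18], [0.21, 1.99], [-2.66, 2.66]. Speed limits (rad/s): [2.57, 2.57, 3.14, 3.14, 3.14, 3.14, 3.14].

## Interface

Orientations are given as [roll, pitch, yaw] about the fixed x, y, z axes, in that order (R = Rz(yaw) Ry(pitch) Rx(roll)).
In Python, from plant import robot gives the robot as it stands. Calls block until the motion is done:
- robot.goto(position, orientation): joint-space move of the TCP to a pose.
- robot.move_straight(position, vel=0.15, attitude=None, contact_N=None): straight line of the TCP; attitude=None keeps the orientation; vel is the mean speed in m/s. With contact_N (N) it stops when the force on the tool has changed by that much, and returns True; else False.
- robot.move_joints(angles): joint-space move.
- robot.grip(opening, strength=None): opening from 0.0 (shut) to 1.0 (fully open); strength is the grip in N (None keeps the last); returns when the fingers have stopped.
- robot.sleep(seconds).
- robot.inverse_kinematics(position, orientation): joint angles nearest the present ones, or None.
- robot.sense(): the state.
- robot.grab_frame(name): name is "scene" or "top" or "wrist"; returns a dict with "image" (400x640x3 uint8, red, green, blue), "range_z" (400x640 float32, m along the optical axis (not along the pixel's ray), 0 where there is no reading), "fx", "fy", "cx", "cy" (pixels), "R" (3x3) and "t" (3): a world point X has camera coordinates R X + t. Camera axes: x right, y down, z forward; pixel columns grow to the right and rows downward; lengths in m; the calibration is good to about 2 mm. A picture is of the moment at which its call begins.
A pose or a line that the arm cannot do raises robot.IKError and nothing moves.
- robot.close_job(): hands the job in, once; it reports no verdict.
The state is a dict: "t": time; "joint_pos": joint angles; "joint_velocities": joint speeds; "effort": joint torques, N m; "tcp_pos": TCP position; "tcp_rot": TCP orientation; "wrist_force": force on the tool from outside, world axes, zero at the start; "torque": the same for the moment, N m; "opening": opening from 0.0 (shut) to 1.0 (fully open).
Only numpy, scipy, OpenCV 4.12 (cv2) and the standard library are available. Lean on these libraries where they do the work, as an engineer would, in place of code of your own. Each camera call takes 0.05 s, during which the arm holds its last target. There are 200 camera calls.

## Task

Take the larger of the two tapered eye hoods and slip it, wide end first, over the leaning cone-shaped eyepiece of the single-eyepiece microscope, so that it sits there loosely with most of the cone inside it, then let go. Go gently and stop before it wedges: the eyepiece must not be driven down into its tube. Leave the other loose things on the bench where they are.

Things in the scene. Friction and masses are not known exactly. Their poses are not given: they have to be found in the camera images.
- hood_center (a point): Larger eye hood, loose, 50 g: black tapered sleeve, open at both ends, 54 mm high, standing wide end down. Outer diameter 46 mm at the wide end, 32 mm at the top; inner 40 and about 25 mm. A cylindrical grip collar, 49 mm in diameter, 18 mm high, runs round its middle. This point: on its axis, half-way up, mid-collar; z runs from the wide to the narrow end.
- eyepiece_shoulder (a point): Base of the black conical eyepiece of the one-eyepiece microscope (fixed), leaning 0.70 rad from vertical roughly towards the robot. Point on the cone's axis, on top of a steel shoulder ring (46 mm diameter); z points out along the cone, which is 42 mm wide here and 26 mm at its tip, 45 mm on. Below the ring: a tube 37 mm wide, then, 60 mm down, a head 60 mm wide.
- eyepiece_tip (a point): Centre of the eyepiece's flat tip, 45 mm along z from the shoulder point, same axes. The larger hood, slid on wide end first, begins to touch all round with its centre 31 mm out along z from the shoulder point (mouth 4 mm short of the shoulder); further out it is loose.
- eyepiece (a joint): How far the eyepiece's draw tube is pushed down its tube (m), 0 to 0.03; starts at 0 to 0.01. Friction holds it: a push of more than about 12 N along the axis makes it slip in, and it stays there.
- small_hood_center (a point): Smaller eye hood (leave alone): same shape, 36 mm high, 33 mm in diameter at the wide end, collar 35 mm; too narrow for this eyepiece. Point on its axis, half-way up.
- oil_bottle: Amber bottle, 30 mm in diameter, 70 mm high (leave alone). Origin under its centre.
- stain_jar: Open glass jar, 60 mm in diameter, 70 mm high (leave alone). Origin under its centre.
- petri_dish: Clear shut dish, 90 mm in diameter, 13 mm high (leave alone). Origin under its centre.
- slide_box: Grey box, 100 x 85 x 30 mm (leave alone). Origin under its centre.
- objective_can: Aluminium can with black lid, 38 mm in diameter, 50 mm high (leave alone). Origin under its centre.
- screwdriver: Screwdriver lying flat, 150 mm long (leave alone). Origin under its middle.

How it is judged:
At the end, for the whole second after the job is handed in: The larger hood rests released and still on the eyepiece, narrow end out, its mouth within 22 mm of the shoulder, its centre within 8 mm of the axis in x and y and its axis within 0.25 rad; the eyepiece is not pushed in by more than 6 mm (z of hood_center in the frame of eyepiece_shoulder between 0.02 and 0.049 m and x of hood_center in the frame of eyepiece_shoulder between -0.008 and 0.008 m and y of hood_center in the frame of eyepiece_shoulder between -0.008 and 0.008 m and angle between hood_center's own z axis and vertical below 1.2 rad and angle between the z axis of hood_center and the z axis of eyepiece_shoulder, either way round below 0.25 rad and distance of eyepiece_shoulder from where it was at the start of the episode below 0.006 m and linear speed of hood below 0.02 m/s and contact force between hood and the fingers below 0.1 N); the robot touches nothing.
It fails at once if the hood was driven on until it wedged: the eyepiece was pushed more than 6 mm along its tube (distance of eyepiece_shoulder from where it was at the start of the episode above 0.006 m).
It fails at once if another loose thing on the bench was moved by more than 50 mm (distance of any of small_hood_center, oil_bottle, stain_jar, petri_dish, slide_box, objective_can, screwdriver from where it was at the start of the episode above 0.05 m).
It also fails if it takes over 43 s, if anything falls off the work surface, if the arm or the gripper's body presses on something with over 40 N, if the wrist force passes 120 N, or if a joint passes its speed limit or range.

## Working session

There is one attempt and no reset: what is moved stays moved. The work goes in short steps, each a Python script; the robot and the scene stay as the last script left them, time stands still between calls to the robot, and variables do not carry over. Pictures are saved under pics/ and viewed, on a budget of 10 in all, crops included, one or two more only if the job needs it, and the job is handed in when it is done.

```bash
ls; mkdir -p pics; python3 - <<'E'
from plant import robot
import cv2,numpy as np
print(robot.nose_length, robot.sense())
for n in("scene","top"):
    f=robot.grab_frame(n); cv2.imwrite(f"pics/{n}0.png",f["image"][:,:,::-1]); np.savez(f"{n}0.npz",**f)
    print(n,f["fx"],f["cx"],f["cy"],f["R"].round(3).tolist(),(-f["R"].T@f["t"]).round(3))
E
```

```text
pics
0.011 {'t': 0.0, 'joint_pos': array([-1.17686805,  0.46946392, -0.04861373,  1.53367874,  0.02409911,
        1.14099891, -0.08228205]), 'joint_velocities': array([ 0.000431  ,  0.00055887, -0.00267954, -0.00087422,  0.00039182,
        0.00042219, -0.00087126]), 'effort': array([-2.38396415e-04, -5.10304320e+01, -4.68312402e-02, -2.37715691e+01,
        1.06797801e-02,  7.22194643e-03, -4.54067802e-06]), 'tcp_pos': array([0.2767307 , 0.615056  , 0.24125273]), 'tcp_rot': array([-3.13963038e+00,  6.23177026e-05,  2.71883008e+00]), 'wrist_force': array([ 0.29008777,  0.62630131, -0.35494361]), 'torque': array([0.01085599, 0.00746604, 0.02579331]), 'opening': 0.9999453965305983}
scene 378.788295260898 319.46840925974493 208.2421988295735 [[0.323, 0.946, -0.01], [0.637, -0.225, -0.738], [-0.7, 0.232, -0.675]] [ 1.3   -0.342  0.917]
top 445.5881855653229 320.65332394160487 191.01758477126327 [[0.059, -0.998, 0.005], [-0.969, -0.058, -0.24], [0.24, 0.009, -0.971]] [ 0.258 -0.092  1.307]
```

View pics/scene0.png

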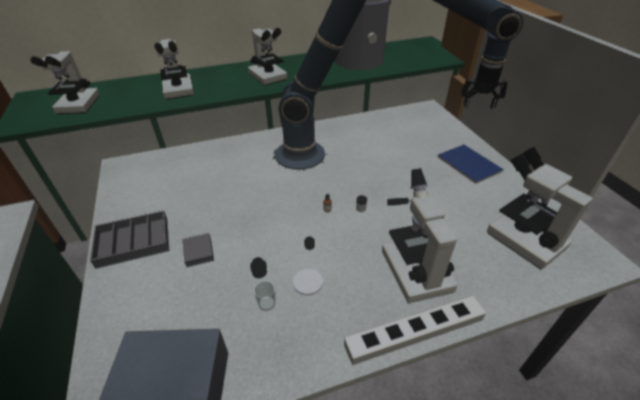

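View pics/top0.png

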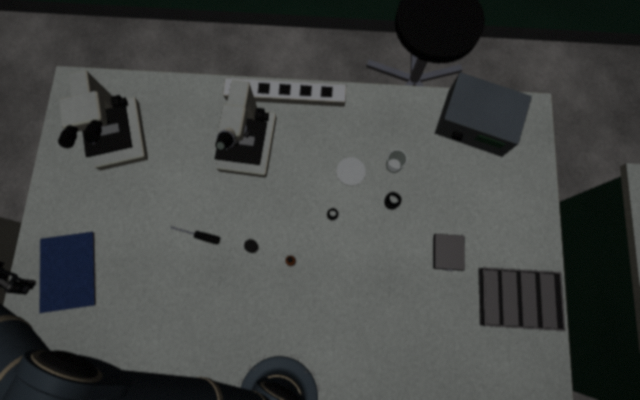

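The scene view shows the larger hood at (259,267), the small hood at (309,243), and the single-eyepiece scope with its cone at about (419,182). In the top view these are at (393,200), (332,213) and (226,140).

```bash
cat > h.py <<'E'
import numpy as np, cv2
def cloud(f,box):
    u0,v0,u1,v1=box; v,u=np.mgrid[v0:v1,u0:u1]; z=f["range_z"][v0:v1,u0:u1]
    P=np.stack([(u-f["cx"])/f["fx"]*z,(v-f["cy"])/f["fy"]*z,z],-1)
    return (P-f["t"])@f["R"], f["image"][v0:v1,u0:u1], z>0   # R^T (P-t)
def ray(f,u,v,h):
    d=np.array([(u-f["cx"])/f["fx"],(v-f["cy"])/f["fy"],1])@f["R"]; c=-f["R"].T@f["t"]
    return c+d*(h-c[2])/d[2]
E
python3 - <<'E'
import numpy as np; from h import *
S=dict(np.load("scene0.npz")); T=dict(np.load("top0.npz"))
for n,f,b in(("hoodS",S,(246,252,274,282)),("hoodT",T,(380,186,408,214)),("smallT",T,(324,204,342,222)),("jarT",T,(383,146,410,176))):
    P,I,m=cloud(f,b); k=m&(I.max(-1)<60)&(P[...,2]>.008) if n!="jarT" else m&(P[...,2]>.008)
    Q=P[k]; print(n,len(Q),Q.min(0).round(3),Q.max(0).round(3),np.median(Q,0).round(3), "top pts", Q[Q[:,2]>Q[:,2].max()-.01].mean(0).round(3))
print(ray(T,393,200,.05),ray(S,259,260,.054))
for n,f,b in(("eyeS",S,(400,160,445,215)),("eyeT",T,(205,120,250,160))):
    P,I,m=cloud(f,b); print(n)
    for r in range(0,P.shape[0],3):
        k=m[r]&(I[r].max(-1)<60)&(P[r,:,2]>.12)
        if k.sum()>1: print(r+b[1],np.nonzero(k)[0][[0,-1]]+b[0],P[r][k].mean(0).round(3),P[r][k].min(0).round(3),P[r][k].max(0).round(3))
E
python3 -c "
import cv2
a=cv2.imread('pics/scene0.png')[150:230,380:480];b=cv2.imread('pics/top0.png')[100:180,190:290]
a=cv2.resize(a,(400,320),interpolation=2);b=cv2.resize(b,(400,320),interpolation=2)
cv2.imwrite('pics/crop.png',cv2.convertScaleAbs(cv2.hconcat([a,b]),alpha=1.8,beta=10))"
```

```text
hoodS 225 [ 0.543 -0.314  0.008] [ 0.587 -0.272  0.057] [ 0.575 -0.293  0.037] top pts [ 0.567 -0.293  0.052]
hoodT 187 [ 0.534 -0.317  0.008] [ 0.582 -0.269  0.059] [ 0.554 -0.289  0.038] top pts [ 0.556 -0.292  0.054]
smallT 77 [ 0.492 -0.133  0.021] [ 0.526 -0.103  0.039] [ 0.505 -0.117  0.029] top pts [ 0.508 -0.118  0.034]
jarT 323 [ 0.644 -0.324  0.008] [ 0.734 -0.268  0.077] [ 0.682 -0.3    0.05 ] top pts [ 0.673 -0.297  0.07 ]
[ 0.55493852 -0.29134502  0.05      ] [ 0.55887091 -0.28647537  0.054     ]
eyeS
172 [412 421] [0.618 0.156 0.307] [0.611 0.147 0.303] [0.622 0.167 0.309]
175 [412 422] [0.623 0.156 0.301] [0.615 0.146 0.297] [0.628 0.171 0.304]
178 [412 423] [0.629 0.155 0.295] [0.62  0.144 0.292] [0.635 0.17  0.299]
181 [412 424] [0.636 0.154 0.29 ] [0.625 0.143 0.285] [0.643 0.17  0.293]
184 [412 421] [0.64  0.148 0.285] [0.63  0.139 0.279] [0.645 0.158 0.287]
eyeT
120 [244 246] [0.703 0.125 0.227] [0.698 0.124 0.217] [0.707 0.125 0.238]
123 [243 245] [0.692 0.125 0.233] [0.689 0.125 0.224] [0.696 0.126 0.242]
126 [243 246] [0.69  0.126 0.218] [0.682 0.126 0.202] [0.697 0.128 0.238]
129 [242 246] [0.68  0.126 0.222] [0.671 0.125 0.203] [0.688 0.127 0.245]
132 [220 248] [0.658 0.145 0.253] [0.644 0.124 0.173] [0.691 0.172 0.289]
135 [218 249] [0.65  0.144 0.255] [0.632 0.124 0.158] [0.689 0.175 0.298]
138 [217 242] [0.633 0.148 0.277] [0.621 0.128 0.224] [0.654 0.173 0.307]
141 [216 238] [0.625 0.152 0.278] [0.61  0.138 0.177] [0.662 0.172 0.316]
144 [215 238] [0.622 0.153 0.263] [0.604 0.14  0.159] [0.66  0.173 0.31 ]
147 [216 230] [0.603 0.157 0.296] [0.598 0.148 0.256] [0.617 0.171 0.308]
150 [218 223] [0.593 0.161 0.3  ] [0.593 0.154 0.298] [0.594 0.167 0.303]
```

View pics/crop.png

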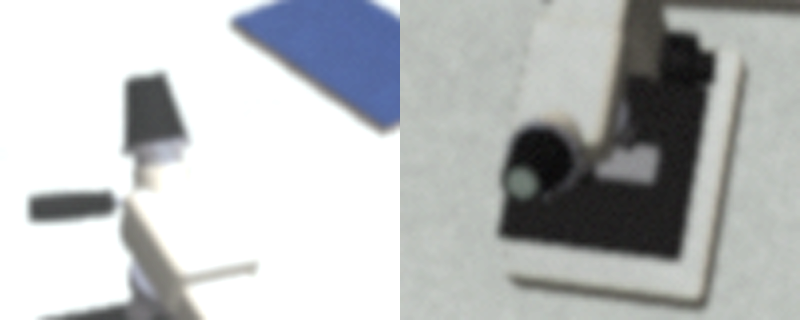

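The crop shows the cone tip (pale lens) at top-view pixel (220.5,145.7). The cone runs from its tip at scene (416,169) to the shoulder at about (419,187). Next I'll plan the poses and go for a wrist look along the eyepiece axis.

```bash
cat >> h.py <<'E'
from scipy.spatial.transform import Rotation as Ro
def att(a,flip=1,spin=0):
    """tool attitude with z=-a, y horizontal, spun about z"""
    z=-np.asarray(a)/np.linalg.norm(a); y=np.cross(z,[0,0,1.]); 
    y=flip*y/np.linalg.norm(y); R=np.c_[np.cross(y,z),y,z]
    return (Ro.from_matrix(R)*Ro.from_euler('z',spin)).as_euler('xyz')
E
python3 - <<'E'
import numpy as np; from h import *
from plant import robot
T=dict(np.load("top0.npz")); S=dict(np.load("scene0.npz"))
tip=ray(T,220.5,145.7,.308); print("tip",tip, ray(S,415.5,169,.31))
psi=np.pi-.25; a=np.array([np.sin(.7)*np.cos(psi),np.sin(.7)*np.sin(psi),np.cos(.7)])
for fl in(1,-1):
  for d in(.2,.15,.1,.0):
    print(fl,d,robot.inverse_kinematics(tip+a*d,att(a,fl)))
for yw in(-2,-1.57,-.8,0,.8,1.57,2.7): print(yw,robot.inverse_kinematics([.556,-.2925,.02],[np.pi,0,yw]))
E
```

```text
tip [0.60134187 0.15995489 0.308     ] [0.60907048 0.15769783 0.31      ]
1 0.2 [ 0.64362157 -0.26860495 -1.12250931  1.88779941  0.3009179   0.87199938
 -2.48577557]
1 0.15 [ 0.96970468 -0.29956079 -1.34369192  1.91995599  0.20208625  0.74088867
 -2.38043451]
1 0.1 None
1 0.0 [-1.55147477  0.22153899  1.17467578  2.05765618  0.48855267  0.48665795
 -2.64063938]
-1 0.2 [-1.1126306  -0.17109177  0.26798478  1.94481768  0.74302857  1.11533138
  0.225293  ]
-1 0.15 [-1.04689008 -0.11167605  0.29223047  1.98209334  0.7507625   0.98531767
  0.23144561]
-1 0.1 [-0.98172369 -0.04133392  0.31219607  2.00910319  0.7620694   0.85753988
  0.23196722]
-1 0.0 [-0.86141189  0.12469522  0.3428666   2.03130772  0.80155066  0.61849355
  0.20837473]
-2 [-0.18419238  0.85921562  0.90817357  1.85316001 -0.87625097  0.89001317
 -2.41109856]
-1.57 [-0.18419238  0.85921562  0.90817357  1.85316001 -0.87625097  0.89001317
 -1.98109856]
-0.8 [-0.18419238  0.85921562  0.90817357  1.85316001 -0.87625097  0.89001317
 -1.21109856]
0 [-0.12057755  0.80269888  0.79370277  1.84980279 -0.76982416  0.82824355
 -0.49617891]
0.8 [-0.11836381  0.80101209  0.78989913  1.84968321 -0.76624722  0.826412
  0.30090768]
1.57 [-0.12787019  0.80837313  0.80630659  1.85019543 -0.78165934  0.83441066
  1.08343842]
2.7 [ 0.14387722  0.6798598   0.38389905  1.83442844 -0.37460616  0.69908295
  1.86977408]
```

```bash
python3 - <<'E'
import numpy as np; from h import *
from plant import robot
tip=np.array([.603,.159,.308]); psi=np.pi-.25; a=np.array([np.sin(.7)*np.cos(psi),np.sin(.7)*np.sin(psi),np.cos(.7)])
robot.goto(tip+a*.16,att(a,-1)); f=robot.grab_frame("wrist"); np.savez("w1.npz",**f)
s=robot.sense(); print(s["t"],s["tcp_pos"],f["fx"],-f["R"].T@f["t"],f["R"].round(3).tolist())
X=f["R"]@tip+f["t"]; print("tip px",X[:2]/X[2]*f["fx"]+[f["cx"],f["cy"]],X[2])
cv2.imwrite("pics/w1.png",cv2.convertScaleAbs(f["image"][:,:,::-1],alpha=1.5))
E
```

```text
2.025 [0.50304807 0.18566579 0.43009451] 288.86251791894375 [0.36055956 0.22149554 0.48156478] [[0.246, 0.969, -0.001], [0.515, -0.13, 0.847], [0.821, -0.209, -0.531]]
tip px [320.99298058 188.59411831] 0.30431499538999207
```

View pics/w1.png

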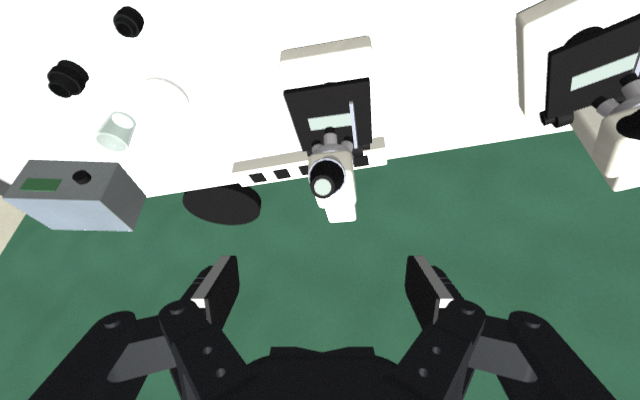

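Wrist view: the lens is at (321,187) as predicted (321,189), and the black cone's base is around (326,178), so the axis is off my guess by a few degrees. I'll fit the cone to the depth points.

```bash
cat > fit.py <<'E'
import numpy as np; from h import *
from scipy.optimize import least_squares
def dirv(psi,th=.7): return np.array([np.sin(th)*np.cos(psi),np.sin(th)*np.sin(psi),np.cos(th)])
def conefit(Q,tip0,psi0,fixth=False):
    def res(p):
        a=dirv(p[3],.7 if fixth else p[4]); D=Q-p[:3]; s=-D@a; r=np.linalg.norm(D+s[:,None]*a,axis=1)
        side=(r-.013-s*8/45)*.985
        cap=np.where(r<.0115,-s,1); return np.where(np.abs(cap)<np.abs(side),cap,side)
    p=least_squares(res,[*tip0,psi0,.7],loss="soft_l1",f_scale=.0015)
    return p.x,res(p.x)
E
python3 - <<'E'
from fit import *
tip=np.array([.603,.159,.308]); a=dirv(np.pi-.25)
W=dict(np.load("w1.npz")); P,I,m=cloud(W,(295,150,360,215)); S=dict(np.load("scene0.npz"));T=dict(np.load("top0.npz"))
allQ=[]
for n,f,b in(("W",W,(295,150,360,215)),("S",S,(400,160,445,200)),("T",T,(205,125,250,160))):
    P,I,m=cloud(f,b); D=P-tip; s=-D@a; r=np.linalg.norm(D+s[...,None]*a,axis=-1)
    k=m&(s>-.008)&(s<.040)&(r<.03)&((I.max(-1)<70)|((s<.006)&(r<.02))); 
    Q=P[k]; allQ.append(Q)
    for fx in(False,True):
        p,e=conefit(Q,tip,np.pi-.25,fx); print(n,len(Q),p.round(4),"rms",np.sqrt((e**2).mean()).round(4),np.median(abs(e)).round(4))
p,e=conefit(np.vstack(allQ),tip,np.pi-.25,True); print("all",p.round(4))
# lens blob in wrist
g=cv2.cvtColor(W["image"],cv2.COLOR_RGB2HSV)[170:205,305:340]; I=W["image"][170:205,305:340].astype(int)
n,l,st,c=cv2.connectedComponentsWithStats(((I.min(-1)>90)).astype(np.uint8)); print([(st[i,4],(c[i]+[305,170]).round(1).tolist()) for i in range(1,n) if st[i,4]>15])
E
```

```text
W 988 [0.6014 0.1606 0.308  3.0545 0.6987] rms 0.0006 0.0003
W 988 [0.6013 0.1603 0.308  3.0736 0.7   ] rms 0.0005 0.0003
S 168 [0.6039 0.1619 0.3065 3.0891 0.6725] rms 0.0016 0.0009
S 168 [0.6035 0.1617 0.306  3.1003 0.7   ] rms 0.0016 0.001
T 243 [0.6012 0.162  0.3062 3.0728 0.7006] rms 0.0012 0.0008
T 243 [0.6012 0.162  0.3062 3.0727 0.7   ] rms 0.0012 0.0008
all [0.6013 0.161  0.3076 3.0637 0.7   ]
[(np.int32(35), [307.9, 175.2]), (np.int32(231), [322.2, 186.7]), (np.int32(231), [329.4, 199.1])]
```

The three views agree on the eyepiece to about 2 mm: tip (0.6013, 0.1605, 0.3077), yaw about 3.068, lean 0.70. The shoulder comes out at z≈0.273, which is plausible. Now to the hood.

```bash
python3 - <<'E'
from fit import *
from plant import robot
h=np.array([.556,-.2925,.017])
robot.goto(h+[0,0,.14],[np.pi,0,.8]); f=robot.grab_frame("wrist"); np.savez("w2.npz",**f)
s=robot.sense(); print(s["t"],s["tcp_pos"],s["joint_pos"].round(2))
P,I,m=cloud(f,(0,0,640,400)); k=m&(I.max(-1)<80)&(np.hypot(P[...,0]-h[0],P[...,1]-h[1])<.045)&(P[...,2]>.004)&(P[...,2]<.07)
Q=P[k]; v,u=np.nonzero(k); print(len(Q),u.min(),u.max(),v.min(),v.max(),Q.min(0),Q.max(0))
# collar-side points: circle of radius 24.5
C=Q[(Q[:,2]>.020)&(Q[:,2]<.034)]
r=least_squares(lambda p:np.hypot(C[:,0]-p[0],C[:,1]-p[1])-.0245,h[:2],loss="soft_l1",f_scale=.001); print("collar",len(C),r.x,np.median(abs(r.fun)))
# top rim
C=Q[Q[:,2]>.050]; r=least_squares(lambda p:np.hypot(C[:,0]-p[0],C[:,1]-p[1])-p[2],[*h[:2],.0145],loss="soft_l1",f_scale=.001); print("rim",len(C),r.x,np.median(abs(r.fun)))
cv2.imwrite("pics/w2.png",cv2.convertScaleAbs(f["image"][:,:,::-1],alpha=1.3))
E
```

```text
4.0667 [ 0.55703887 -0.29077393  0.15741149] [-0.02  0.53  0.61  1.76 -0.36  0.96 -0.03]
1891 301 353 168 223 [ 0.53419714 -0.31809296  0.00405462] [ 0.58224556 -0.26989358  0.05732777]
collar 331 [ 0.55794345 -0.29452368] 0.004539128822420503
rim 451 [ 0.558523   -0.29366508  0.01452076] 0.0007245627074551828
```

View pics/w2.png

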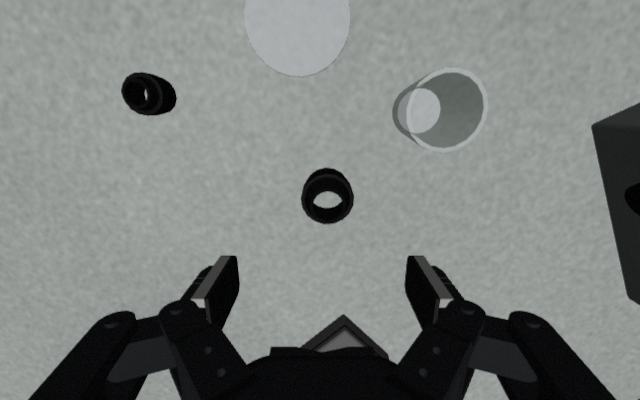

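The hood stands upright at (327,196), clear between the jaws, with its centre at (0.5583, -0.2938). Grasp and lift.

```bash
python3 - <<'E'
from fit import *
from plant import robot
h=np.array([.5583,-.2938,.017])
robot.move_straight(h+[0,0,.05],vel=.12); hit=robot.move_straight(h,vel=.06,contact_N=6); s=robot.sense(); print(hit,s["t"],s["tcp_pos"],s["wrist_force"].round(2))
robot.grip(0.0,25); s=robot.sense(); print(s["t"],s["opening"],s["tcp_pos"])
robot.move_straight(h+[0,0,.12],vel=.12); s=robot.sense(); print(s["t"],s["opening"],s["tcp_pos"],s["wrist_force"].round(2))
f=robot.grab_frame("wrist"); np.savez("w3.npz",**f); cv2.imwrite("pics/w3.png",cv2.convertScaleAbs(f["image"][:,:,::-1],alpha=1.6))
E
```

```text
False 5.95 [ 0.55851765 -0.29405663  0.01730289] [ 0.36 -0.09 -0.43]
6.3833 0.5749408790799067 [ 0.5585093  -0.29386511  0.01754097]
7.5333 0.5681146583711475 [ 0.55779434 -0.2933995   0.13608931] [-0.09 -0.   -1.37]
```

View pics/w3.png

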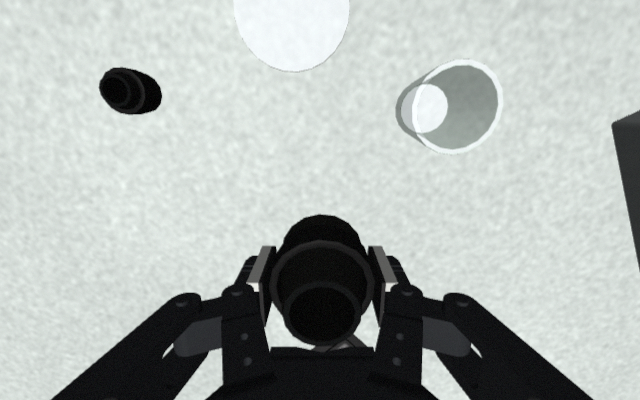

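The hood is held squarely between the pads: narrow rim at about (320,315), collar at (322,280), mouth towards the tips, opening 48 mm as expected. I'll check its tilt in the hand, then go to the pre-pose on the eyepiece axis.

```bash
python3 - <<'E'
from fit import *
from plant import robot
s=robot.sense(); f=dict(np.load("w3.npz")); R=Ro.from_euler('xyz',s["tcp_rot"]).as_matrix()
P,I,m=cloud(f,(275,210,370,350)); Q=((P[m]-s["tcp_pos"])@R); Q=Q[(abs(Q[:,0])<.035)&(abs(Q[:,1])<.022)&(Q[:,2]<.03)&(Q[:,2]>-.045)]
for nm,z0,z1,r0 in(("narrow",-.045,-.032,.0145),("collar",-.019,-.001,.0245),("mouth",.005,.03,.0225)):
    C=Q[(Q[:,2]>z0)&(Q[:,2]<z1)]
    if len(C)>20:
        r=least_squares(lambda p:np.hypot(C[:,0]-p[0],C[:,1]-p[1])-r0,[0,0],loss="soft_l1",f_scale=.001); print(nm,len(C),r.x.round(4),np.median(abs(r.fun)).round(4),C.min(0).round(4),C.max(0).round(4))
tip=np.array([.6013,.1605,.3077]); a=dirv(3.068)
robot.goto(tip+a*.10,att(a,-1)); s=robot.sense(); print(s["t"],s["tcp_pos"],tip+a*.1,s["wrist_force"].round(2),s["opening"])
f=robot.grab_frame("wrist"); cv2.imwrite("pics/w4.png",cv2.convertScaleAbs(f["image"][:,:,::-1],alpha=1.6)); np.savez("w4.npz",**f)
E
```

```text
narrow 2717 [ 0.0007 -0.0017] 0.0006 [-0.016  -0.018  -0.0402] [ 0.0169  0.0146 -0.032 ]
collar 2684 [-0.0002 -0.0022] 0.0049 [-0.0187 -0.022  -0.019 ] [ 0.0243  0.0219 -0.001 ]
mouth 683 [-0.0009 -0.0018] 0.0004 [-0.0201 -0.022   0.005 ] [0.0226 0.0198 0.0162]
9.475 [0.53746457 0.16400483 0.38351663] [0.5370526  0.16523669 0.38418422] [-0.69  0.38 -0.68] 0.5717682992343583
```

View pics/w4.png

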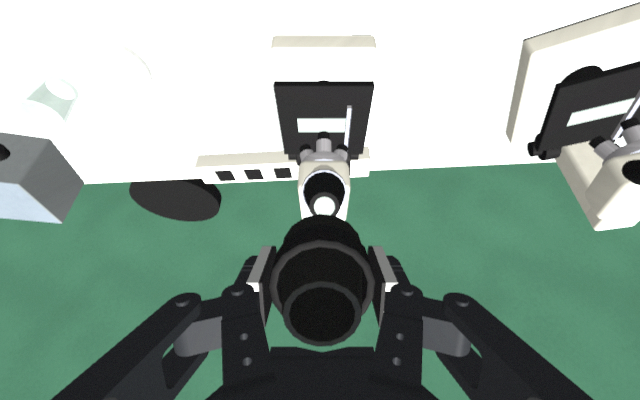

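The eyepiece shows at (324,205) just ahead of the hood. The hood is square in the hand (tilt under 0.04 rad). It reads 1.8 mm off centre in tool y. Jaws centre what they hold, so this is wrist-camera bias; correcting for it moves the cone's y to 0.162, which matches the top and scene views. I'll use that and slide on gently.

```bash
python3 - <<'E'
from fit import *
from plant import robot
tip=np.array([.6014,.1620,.3073]); a=dirv(3.07); A=att(a,-1); T=lambda s: tip+a*(s-.045-.0097)
robot.move_straight(T(.11),vel=.05,attitude=A); robot.sleep(.3); s0=robot.sense(); print(s0["t"],s0["tcp_pos"]-T(.11),s0["wrist_force"].round(2))
for z,v in((.06,.04),(.046,.02),(.037,.01)):
    hit=robot.move_straight(T(z),vel=v,contact_N=4); s=robot.sense(); d=s["tcp_pos"]-tip
    print(z,hit,s["t"],"s=",(d@a+.0547).round(4),(s["tcp_pos"]-T(z)).round(4),"dF",(s["wrist_force"]-s0["wrist_force"]).round(2))
    if hit: break
f=robot.grab_frame("scene"); np.savez("s5.npz",**f); g=robot.grab_frame("wrist"); c=cv2.resize(f["image"][140:230,370:470,::-1],(500,450),interpolation=2)
cv2.imwrite("pics/s5.png",cv2.convertScaleAbs(np.hstack([c,cv2.resize(g["image"][130:360,240:400,::-1],(300,450))]),alpha=1.8))
E
```

```text
10.875 [-4.72472836e-05  5.93952375e-05  2.60299215e-04] [-0.33 -0.16  0.  ]
0.06 False 12.275 s= 0.0602 [0.     0.0001 0.0003] dF [-0.86  0.55 -0.51]
0.046 False 13.125 s= 0.046 [0. 0. 0.] dF [ 0.7  -0.24 -0.5 ]
0.037 False 14.175 s= 0.037 [ 0.0001 -0.0002  0.0001] dF [ 1.9  -1.37  0.19]
```

View pics/s5.png

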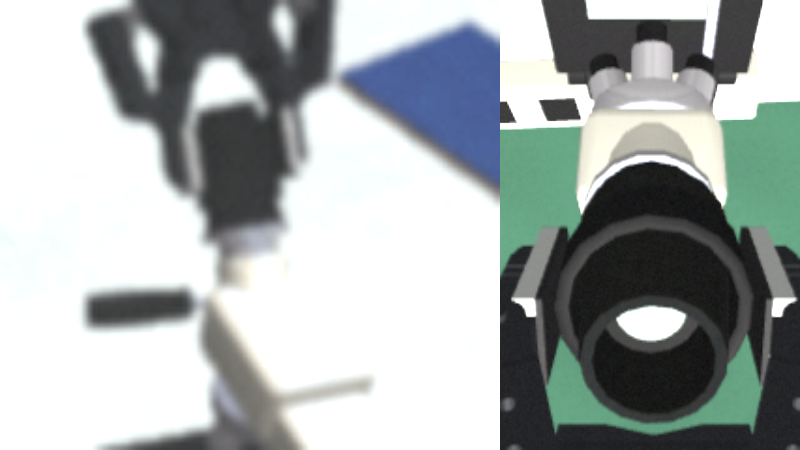

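The hood is over the cone. The lens shows through the bore at (650,323) of the picture, and the mouth is just above the steel ring at about (245,232). Side force is about 2 N, with no axial push. Release and retreat along the axis.

```bash
python3 - <<'E'
from fit import *
from plant import robot
tip=np.array([.6014,.1620,.3073]); a=dirv(3.07); T=lambda s: tip+a*(s-.045-.0097)
robot.grip(.95); robot.sleep(.3); s=robot.sense(); print(s["t"],s["opening"],s["wrist_force"].round(2))
print(robot.move_straight(T(.20),vel=.08,contact_N=5)); robot.sleep(.5); s=robot.sense(); print(s["t"],s["tcp_pos"]-T(.2),s["wrist_force"].round(2))
f=robot.grab_frame("scene"); g=robot.grab_frame("wrist"); np.savez("s6.npz",**f); np.savez("w6.npz",**g)
P,I,m=cloud(g,(250,120,400,300)); D=P-tip; z=D@a+.045; Rr=np.linalg.norm(D-(z-.045)[...,None]*a,axis=-1)
ex=np.array([a[1],-a[0],0])/np.hypot(a[0],a[1]); ey=np.cross(a,ex)
k=m&(I.max(-1)<90)&(Rr<.035)&(z>.002)&(z<.09); L=np.stack([D@ex,D@ey,z],-1)[k]
print(len(L),L.min(0).round(4),L.max(0).round(4),np.percentile(L[:,2],[1,10,50,90,99]).round(4))
C=L[L[:,2]>np.percentile(L[:,2],97)-.004]; r=least_squares(lambda p:np.hypot(C[:,0]-p[0],C[:,1]-p[1])-.0145,[0,0],loss="soft_l1",f_scale=.001); print("rim centre",r.x.round(4),len(C))
c=cv2.resize(f["image"][140:230,370:470,::-1],(440,400),interpolation=2)
cv2.imwrite("pics/s6.png",cv2.convertScaleAbs(np.hstack([c,cv2.resize(g["image"][120:280,250:390,::-1],(350,400))]),alpha=1.8))
E
```

```text
15.0 0.9496690393321665 [0.03 0.06 0.91]
False
17.6833 [ 5.78781050e-06  1.17881026e-05 -1.72358616e-06] [0.84 0.02 0.37]
1521 [-0.0254 -0.0212  0.0034] [0.0227 0.0257 0.0613] [0.0068 0.0339 0.0424 0.0589 0.0603]
rim centre [-0.0007  0.0028] 317
```

View pics/s6.png

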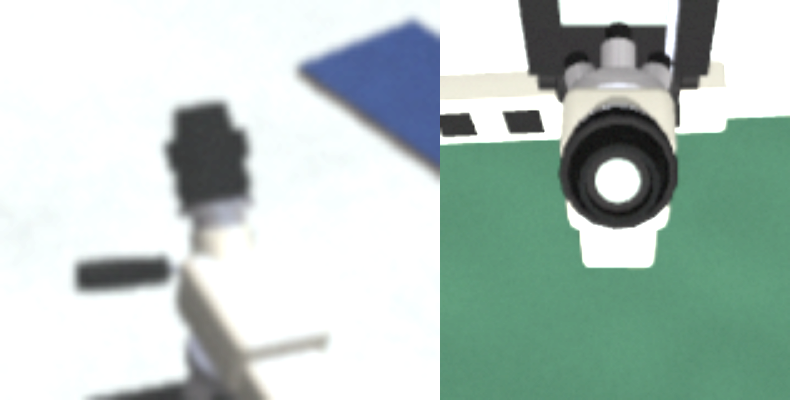

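The hood sits free and concentric on the eyepiece, with the lens centred in the bore at (617,180). Its narrow end is at z≈60 mm, so the centre is about 33 mm out and the rim is within 3 mm of the axis. Handing in.

```bash
python3 -c "
from plant import robot
robot.close_job()"
```

```text
the job is handed in; nothing more can be done
```

The larger hood is on the single-eyepiece microscope's cone, wide end first, released and loose, and I handed the job in at about 18 s of the 43 s allowed.

**How it went:** I measured the cone with all three cameras, gripped the hood by its collar at 25 N and slid it along the axis in slow steps with a 4 N contact stop. The stop never triggered. I let go with the hood centre commanded to 37 mm from the shoulder, then backed straight out.

**Last checks (wrist depth and pictures):**
- **Seating:** the hood's centre is about 33 mm from the shoulder, against the allowed 20 to 49 mm, so it slid on a few mm after release.
- **Alignment:** the narrow rim is about 3 mm off the axis. That implies a tilt of about 0.1 rad at most.
- **Force:** the wrist force changed by at most about 2.5 N while sliding on, mostly sideways, against the 12 N slip limit. I did not measure the shoulder again afterwards; that it did not move is inferred from these forces.
- **Other items:** I saw no contact with the other loose things and did not re-measure where they are.

**Disagreement between views:** the wrist camera put the cone about 1.5 mm to one side of the other two views. The held hood showed the same offset, so I treated it as camera error and used the corrected value.

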